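# Level a parts stand with its jacking screw

## Robot

A 7-joint arm with a two-finger parallel gripper is mounted at the origin on the work surface. World frame = base frame: x ahead of the robot, y to its left, z up, the work surface at z = 0. Lengths are in m, angles in rad, forces in N, time in s.
With the tool pointing down it reaches from about 0.425 to 0.925 m from the base axis. Payload 6.8 kg.
Tool frame: the origin (TCP) lies at the very end of the fingers, on their centre line; the grasp point (between the pads) lies 19 mm behind it; z points along the fingers, y is the line along which they close (so a half turn about z gives the same grasp; the last joint's range is limited). The gripper opens to 85 mm and grips with 20 to 120 N. Pads are 22 mm wide; open, the fingers measure 114 mm over their backs; the gripper's body (76 mm by 85 mm) begins 54 mm behind the grasp point. The pads swing forward as they close: fully open they stand 13 mm farther back than shut.
Start: joints at [-1.429, 0.477, 0.022, 1.555, -0.011, 1.109, -0.083], TCP at [0.167, 0.654, 0.192] pointing down, gripper open.
Joint ranges: [-2.96, 2.96], [-0.34, 2.1], [-1.41, 1.46], [0.24, 2.44], [-1.37, 4.51], [0.17, 1.92], [-2.96, 2.96]. Speed limits (rad/s): [2.39, 2.39, 3.14, 3.14, 3.14, 3.14, 3.14].

## Interface

Orientations are given as a rotation vector (axis times angle).
In Python, from bench import get_obs, viewer, r gives the robot as it stands. The module is installed in compiled form; this text tells all that it offers.
- The arm moves only by the tool play_rows, never from a script. Its argument "commands" is a list that holds one entry, the list of rows, each a list of 5 numbers: the gripper's target within -1 to 1 (shut at 1, half-way at 0, fully open at -1), then the shift along the tool's x, y, z scaled (see below), then the turn about the tool's z scaled (see below). A call has 1 to 12 rows; each row is the pose to reach, as a shift and turn from the pose commanded when the call began, along the tool's axes at that moment; what a row does not reach only later rows make up. The controller multiplies each number of a shift by 0.2 m and each number of a turn by pi/2 rad. A row lasts 1/12 s, in which the tool goes at most 41.7 mm and 7.16 degrees, less where a joint would pass 70% of its speed; a pose out of reach is approached as far as the arm can. A call with a number of a shift or a turn outside -1 to 1 is refused whole. A call with a gripper value outside its range is refused whole. The fingers move at their own pace and stop on an object; "grip_force" is the grip in N (left out, the last holds). Time passes only in rows, so rows that repeat a pose let the fingers close. It gives the time, the measured TCP pose, the force, the opening and the grip force at its end, in the units of the state.
- get_obs(): the state, without advancing time (a new reading comes with each control period).
- viewer.grab_frame(name): name is "side" or "top" or "wrist"; returns a dict with "pixels" (400x640x3 uint8, red, green, blue), "fovy" (degrees; the focal length in pixels is half the picture's height over the tangent of half this angle, whatever the lens; pixels are square), "cx", "cy" (the principal point, pixels), "world_to_cam" (4x4, takes a point from world to camera coordinates); the wrist camera has in their place "hand_eye" (4x4, takes a point from camera to tool coordinates, whose origin is the TCP and whose axes are the flange's). Camera axes: x right, y up, looking along -z (the intrinsics and any distortion apply to the point x, -y, -z); pixel columns grow to the right and rows downward; lengths in m; the calibration is good to about 2 mm. A picture is of the moment at which its call begins: read the wrist's pose just before it. There is no depth.
- r.hand_in(): hands the job in; it is judged then, once.
Trained networks look in a picture, given as the dict that the camera call returned (one of the last four; its "shot" number tells which), for a name from the list of things; names that differ only in an ending like _2 or _b are one class to them, and where a whole thing is asked for, a point or a joint stands for the part that bears it (a point fixed in the world has none). Each returns a list of dicts, best first, with "score" (0 to 1); they miss things now and then, are a little off and sometimes report something else, mostly with a low value. They report only what shows in the picture. A call takes as long as a camera call. They do not tell look-alikes from the thing itself.
- viewer.trace(picture, thing): "pixels" (400x640 bool, what is visible of it) and "rect" ([left, top, right, bottom] in pixels, round what is visible of it).
The state is a dict: "clock": time; "joints": joint angles; "qvel": joint speeds; "tau": joint torques, N m; "tcp_pos": TCP position; "orientation": TCP orientation; "contact_force": force on the tool from outside, world axes, zero at the start; "moment": the same for the moment, N m; "grip_width": finger opening in m; "gripper_force": force on a finger pad.
Only numpy, scipy, OpenCV 4.12 (cv2) and the standard library are available. Lean on these libraries where they do the work, as an engineer would, in place of code of your own. Each camera call takes 0.05 s, during which the arm holds its last target. There are 200 camera calls.

## Task

The low slotted-angle parts stand on the bench has sunk at its screw-foot end. Lay the spirit level upright and lengthwise on the clear front strip of its plywood shelf, wholly on the board, then turn the T-bar of the screw foot until the bubble sits centred between its two lines. Then press the level down onto the board with about 15 N and finish while still holding it pressed there, bubble centred; leave the other parts where they are.

Things in the scene. Friction and masses are not known exactly. Their poses are not given: they have to be found in the camera images.
- shelf: The tilting stand: plywood board 240 mm deep (x) by 360 mm long (y) on a slotted-angle frame. Origin on the bench under its middle; x away from the robot, y along the board towards the two plain legs (y = +165 mm), z normal to the board, upper face at z = 110 mm. Screw foot at x = 0, y = -235 mm; that end starts 0.2 to 0.5 degree low. Clear front strip: x from -110 to -20 mm.
- board (a point): middle of the board's upper face, axes as shelf; parts up to 42 mm high stand on the board behind x = +20 mm
- t_bar (a point): middle of the steel T-bar welded on the jacking screw's top, always 160 mm above the bench, beyond the board's end. Round bar 16 mm thick, 116 mm long, level, along this point's x axis; turns with the screw. The screw below it is 16 mm thick too. Nothing within 90 mm of it rises above 125 mm.
- foot_screw (a joint): turn of the jacking screw, rad; grows clockwise seen from above, which raises the screw-foot end by 8 mm a turn (tilts the board 0.0032 rad per rad). Starts between -0.6 and 0.6; limits -6 and 12. Stiff, about 0.15 N m, stays where it is left. Levelling takes 1.2 to 2.9 rad clockwise.
- level: Spirit level: aluminium I-section bar 225 mm long (x), 26 wide (y), 42 high (z), 0.28 kg, black end caps, yellow-green top-reading vial in the middle of its upper side. Origin at the middle of its underside. Starts upright on the bench, left or right of the stand (a slotted-angle offcut of similar size lies on the other side). Pinch it across its width.
- vial (a point): middle of the vial, 36 mm above the level's underside, seen from above; the two black lines across it are 8.5 mm to each side of it
- bubble (a joint): place of the white bubble (12 mm long) along the level's x axis from the vial's middle, m; positive towards the +x end. It runs to the higher end: 1.5 m per rad of tilt, stops at 17 mm, settles in about 1.5 s. Centred between the lines is within 2.5 mm of 0.
- offcut: bystander: an offcut of grey slotted angle, 200 x 40 x 40 mm, lying on the bench along its x; origin at the middle of its underside
- bearing: bystander: ball bearing 60 mm across, 18 mm high, flat on the back of the shelf; origin at its underside
- hub: bystander: flanged hub 68 mm across, 40 mm high, on the back of the shelf; origin at its underside
- big_bearing: bystander: ball bearing 90 mm across, 24 mm high, on the bench at the back left; origin at its underside
- tin: bystander: red tin 84 mm across, 110 mm high, on the bench to the left; origin at its underside
- spanner: bystander: steel spanner 190 mm long, lying on the bench in front of the stand
Things that resemble listed ones, but are neither listed nor needed, are in the scene too. Of the things shaped like the level, the aluminium one is meant.

How it is judged:
By the outcome, as a careful person would: the job done as asked, in the order asked, and still so for the second after the job is handed in, while the arm keeps its last pose, push and grip.
It also fails if it takes over 70 s, if anything falls off the work surface, if the arm or the gripper's body presses on something with over 40 N, if the wrist force passes 120 N, or if a joint passes its speed limit or range.

## Working session

There is one attempt and no reset: what is moved stays moved. The work goes in short steps, Python scripts to look and compute and a tool call to move; the robot and the scene stay as the last step left them, time stands still between calls to the robot, and variables do not carry over. Pictures are saved under pics/ and viewed, at most 12 in all, crops included, and the job is handed in when it is done.

Besides the shell and the picture viewer there is one more tool, called after "Emit:" as name(argument=value, ...), one argument or row to a line, values as JSON. play_rows: Moves the arm, as the interface text tells. Shifts and turns lie within -1 to 1; 1 stands for 0.2 m of shift or pi/2 rad of turn. Its arguments: {"type":"object","properties":{"commands":{"type":"array","items":{"type":"array","items":{"type":"array","items":{"type":"number","minimum":-1,"maximum":1}}}},"grip_force":{"type":"number"}},"required":["commands"]}

```bash
mkdir -p pics; cat > h.py <<'E'
import numpy as np, cv2
from bench import get_obs, viewer, r
from scipy.spatial.transform import Rotation as R
def f_(d): return 200/np.tan(np.radians(d["fovy"])/2)
def c2w(d,obs=None):
    if "world_to_cam" in d: return np.linalg.inv(np.array(d["world_to_cam"]))
    T=np.eye(4); T[:3,:3]=R.from_rotvec(obs["orientation"]).as_matrix(); T[:3,3]=obs["tcp_pos"]
    return T@np.array(d["hand_eye"])
def w(d,u,v,z,obs=None):
    T=c2w(d,obs); f=f_(d); ray=T[:3,:3]@np.array([(u-d["cx"])/f,-(v-d["cy"])/f,-1.])
    return T[:3,3]+ray*(z-T[2,3])/ray[2]
def px(d,p,obs=None):
    q=np.linalg.inv(c2w(d,obs))@np.append(p,1); f=f_(d)
    return d["cx"]+f*q[0]/-q[2], d["cy"]-f*q[1]/-q[2]
def save(d,n,box=None,s=1):
    im=d["pixels"][:,:,::-1]
    if box: im=im[box[1]:box[3],box[0]:box[2]]
    cv2.imwrite("pics/"+n,cv2.resize(im,None,fx=s,fy=s,interpolation=cv2.INTER_CUBIC))
def rect(m): return cv2.minAreaRect(np.argwhere(m)[:,::-1].astype(np.float32))
E
python3 - <<'E'
from h import *
o=get_obs(); print(o)
d=viewer.grab_frame("top"); save(d,"top.png"); print({k:v for k,v in d.items() if k!="pixels"})
for n in ["level","shelf","t_bar","offcut","tin"]:
    for t in viewer.trace(d,n): print(n,round(t["score"],2),t["rect"],rect(t["pixels"]) )
e=viewer.grab_frame("side"); save(e,"side.png"); print({k:v for k,v in e.items() if k!="pixels"})
E
```

```text
{'clock': 0.0, 'joints': array([-1.42911964,  0.47777045,  0.02232837,  1.55645889, -0.0114883 ,
        1.10928865, -0.08305935]), 'qvel': array([-0.00082637,  0.00061484,  0.0002759 , -0.00038203,  0.00073999,
        0.00142567, -0.00087636]), 'tau': array([-3.07501878e-04, -5.96437633e+01,  1.60755102e+00, -2.81199092e+01,
        1.24006905e-02,  9.21606144e-03,  3.10900668e-05]), 'tcp_pos': array([0.16670426, 0.65340826, 0.1914423 ]), 'orientation': array([-3.91197508e-01, -3.11705288e+00,  2.81979401e-03]), 'contact_force': array([ 0.18674222, -0.54857218, -0.52992812]), 'moment': array([0.02868046, 0.03076602, 0.0137736 ]), 'gripper_force': 0.0, 'grip_width': 0.0853556895435763}
{'fovy': 46.59846396894937, 'cx': 328.2521045412868, 'cy': 197.705675420615, 'world_to_cam': array([[-0.00444252, -0.99991844, -0.01197382,  0.04277425],
       [ 0.98723199, -0.00629212,  0.15916475, -0.50980653],
       [-0.1592271 , -0.01111384,  0.98717942, -1.43852077],
       [ 0.        ,  0.        ,  0.        ,  1.        ]]), 'shot': 1}
level 0.74 [236.2, 263.9, 308.7, 279.9] ((273.03280639
[... 818 characters left out ...]
305175781, 137.00003051757812), (21.920310974121094, 20.50609588623047), 45.0)
t_bar 0.47 [425.8, 133.3, 436.2, 165.3] ((431.1999816894531, 147.09999084472656), (9.544940948486328, 33.949623107910156), 12.528807640075684)
tin 0.58 [178.8, 135.5, 213.7, 165.4] ((193.25001525878906, 151.75001525878906), (38.18376159667969, 26.16295051574707), 45.0)
{'fovy': 52.50863944943414, 'cx': 318.22145502698567, 'cy': 201.7470095690384, 'world_to_cam': array([[ 0.96111186, -0.27569914, -0.01593642, -0.46624085],
       [ 0.16567727,  0.52947369,  0.83199078, -0.1984859 ],
       [-0.22094123, -0.80227651,  0.55456053, -1.05770548],
       [ 0.        ,  0.        ,  0.        ,  1.        ]]), 'shot': 2}
```

```bash
python3 - <<'E'
import cv2
im=cv2.imread("pics/top.png")[90:300,150:480]
cv2.imwrite("pics/topc.png",cv2.resize(im,None,fx=2.4,fy=2.4,interpolation=cv2.INTER_CUBIC))
E
```

```text
(no output)
```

View pics/topc.png

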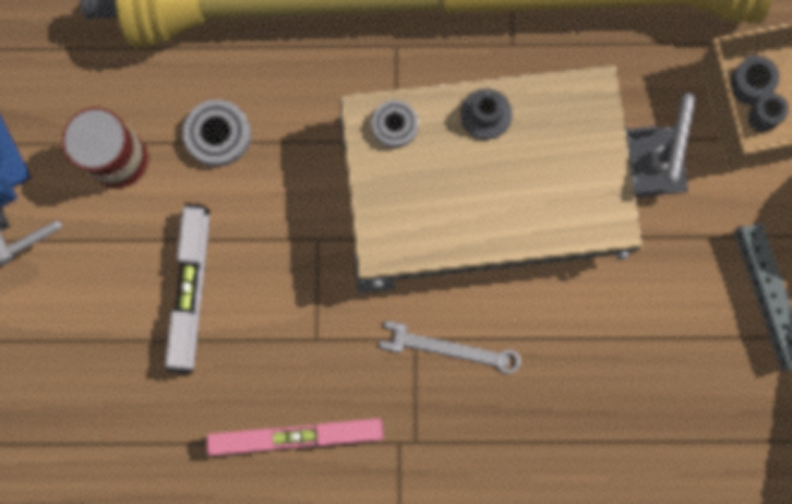

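View pics/side.png

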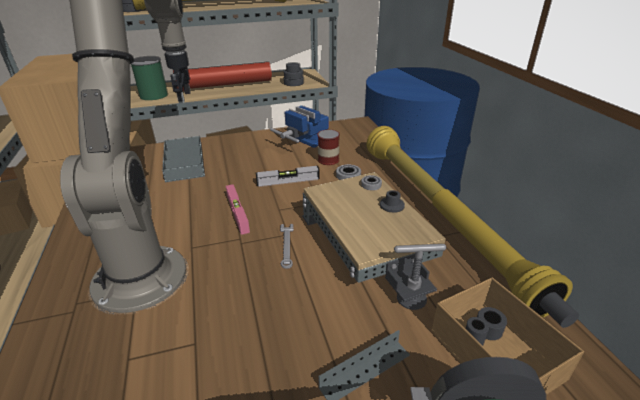

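The top view shows the aluminium level at about (228,210), the pink look-alike level at (273,271), and the grey offcut at (467,208) on the other side. The vise handle at (160,190) is also thin and grey. I choose the aluminium one at (228,210). The T-bar is at (431,147). The board's corners are at about (292,130), (406,118), (417,191) and (299,205).

```bash
python3 - <<'E'
from h import *
o=get_obs(); d=viewer.grab_frame("top")
for t in viewer.trace(d,"level")[:3]:
    b=cv2.boxPoints(rect(t["pixels"])); print(t["score"]); print(np.round([w(d,*p,0.042) for p in b],3).tolist())
for t in viewer.trace(d,"t_bar")[:2]:
    b=cv2.boxPoints(rect(t["pixels"])); print(t["score"]); print(np.round([w(d,*p,0.16) for p in b],3).tolist())
print("vial",w(d,150+188/2.4,90+287/2.4,.037)," bar ends",w(d,150+687/2.4,90+98/2.4,.16),w(d,150+677/2.4,90+175/2.4,.16))
c=[(342,97),(616,67),(640,245),(358,276)]
print(np.round([w(d,150+x/2.4,90+y/2.4,.109) for x,y in c],3))
print(R.from_rotvec(o["orientation"]).as_matrix().round(3))
E
```

```text
0.85
[[0.286, 0.327, 0.042], [0.302, 0.101, 0.042], [0.271, 0.099, 0.042], [0.255, 0.324, 0.042]]
0.63
[[0.366, 0.382, 0.042], [0.588, 0.37, 0.042], [0.585, 0.33, 0.042], [0.362, 0.343, 0.042]]
0.8
[[0.595, -0.246, 0.16], [0.697, -0.268, 0.16], [0.692, -0.291, 0.16], [0.591, -0.269, 0.16]]
vial [0.474342  0.3590025 0.037    ]  bar ends [ 0.69115724 -0.28488508  0.16      ] [ 0.59299879 -0.26854575  0.16      ]
[[ 0.712  0.15   0.109]
 [ 0.749 -0.206  0.109]
 [ 0.515 -0.229  0.109]
 [ 0.477  0.128  0.109]]
[[-0.969  0.247 -0.   ]
 [ 0.247  0.969 -0.   ]
 [-0.    -0.    -1.   ]]
```

Emit:
play_rows(
  commands=[
    [[-1,-0.5,-0.28,0,0],[-1,-1,-0.565,0,0],[-1,-1,-0.565,0,0],[-1,-1,-0.565,0,0],[-1,-1,-0.565,0,0],[-1,-1,-0.565,0,0]],
  ],
  grip_force=50,
)

```text
clock: 1.0
tcp_pos: [0.3377, 0.4904, 0.1928]
orientation: [0.401, 3.114, -0.002]
contact_force: [0.4, -0.9, 0.4]
grip_width: 0.0853
gripper_force: 0.0
```

Emit:
play_rows(
  commands=[
    [[-1,-0.85,-0.48,0,-0.06],[-1,-0.85,-0.48,0,-0.12],[-1,-0.85,-0.48,0,-0.12],[-1,-0.85,-0.48,0,-0.12],[-1,-0.85,-0.48,0,-0.12],[-1,-0.85,-0.48,0,-0.12],[-1,-0.85,-0.48,0,-0.12],[-1,-0.85,-0.48,0,-0.12]],
  ],
)

```text
clock: 1.67
tcp_pos: [0.4731, 0.3608, 0.1924]
orientation: [-0.095, -3.14, -0.001]
contact_force: [0.1, 0.5, -0.0]
grip_width: 0.0854
gripper_force: 0.0
```

```bash
python3 - <<'E'
from h import *
o=get_obs(); d=viewer.grab_frame("wrist"); save(d,"w1.png")
print(o["clock"],o["tcp_pos"],o["joints"],R.from_rotvec(o["orientation"]).as_matrix().round(3))
print(d["fovy"],d["cx"],d["cy"],d["hand_eye"])
for t in viewer.trace(d,"level")[:3]:
    b=cv2.boxPoints(rect(t["pixels"])); print(t["score"],t["rect"]); print(np.round([w(d,*p,0.042,o) for p in b],3).tolist())
E
```

```text
1.6667 [0.47307894 0.36083028 0.19238332] [-0.84657432  0.34551558  0.11561131  1.76008522 -0.04631034  1.03857399
  0.7958076 ] [[-0.998  0.061 -0.001]
 [ 0.061  0.998  0.001]
 [ 0.001  0.001 -1.   ]]
61.050218547338936 314.8023748481416 202.89634158445864 [[-6.08870884e-04  9.50837808e-01  3.09688701e-01  7.97786103e-02]
 [ 9.99999732e-01  7.05084831e-04 -1.98749890e-04 -2.90414932e-04]
 [-4.07335714e-04  3.09688496e-01 -9.50837983e-01 -1.81649338e-01]
 [ 0.00000000e+00  0.00000000e+00  0.00000000e+00  1.00000000e+00]]
0.75 [305.1, 56.8, 339.4, 277.2]
[[0.585, 0.343, 0.042], [0.363, 0.361, 0.042], [0.365, 0.387, 0.042], [0.588, 0.374, 0.042]]
0.65 [15.5, 0.0, 98.0, 11.6]
[[0.302, 0.112, 0.042], [0.306, 0.182, 0.042], [0.313, 0.18, 0.042], [0.309, 0.109, 0.042]]
```

View pics/w1.png

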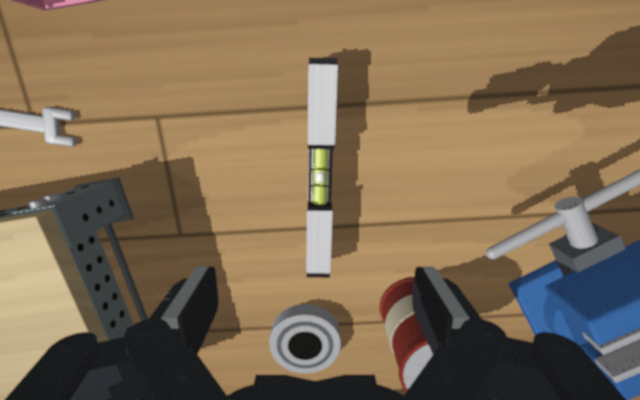

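The wrist view shows the aluminium level upright at (320,170) with its vial at (320,177). The two fingers straddle it and nothing else is nearby. I go down and pinch it at the middle.

Emit:
play_rows(
  commands=[
    [[-1,-0.01,0.02,0.2,-0.005],[-1,-0.01,0.02,0.4,-0.005],[-1,-0.01,0.02,0.6,-0.005],[-1,-0.01,0.02,0.75,-0.005],[-1,-0.01,0.02,0.85,-0.005],[-1,-0.01,0.02,0.9,-0.005],[-1,-0.01,0.02,0.9,-0.005],[0,-0.01,0.02,0.9,-0.005],[1,-0.01,0.02,0.9,-0.005],[1,-0.01,0.02,0.9,-0.005],[1,-0.01,0.02,0.9,-0.005],[1,-0.01,0.02,0.9,-0.005]],
  ],
  grip_force=50,
)

```text
clock: 2.77
tcp_pos: [0.4765, 0.3644, 0.0135]
orientation: [0.084, 3.139, 0.002]
contact_force: [-0.7, -0.2, -0.1]
grip_width: 0.0256
gripper_force: 0.0
```

Emit:
play_rows(
  commands=[
    [[1,0,0,0,0],[1,0,0,0,0]],
  ],
)

```text
clock: 2.93
tcp_pos: [0.4761, 0.364, 0.0128]
orientation: [0.084, 3.14, 0.001]
contact_force: [0.4, 0.4, 0.0]
grip_width: 0.0008
gripper_force: 0.0
```

```bash
python3 - <<'E'
from h import *
o=get_obs(); d=viewer.grab_frame("wrist"); e=viewer.grab_frame("top"); s=viewer.grab_frame("side")
print(o["grip_width"],o["gripper_force"],o["tcp_pos"])
im=np.hstack([cv2.resize(d["pixels"],None,fx=.6,fy=.6),cv2.resize(s["pixels"][120:270,150:400],(400,240))])
im=np.vstack([im,cv2.resize(e["pixels"][130:290,150:430],(784,448))[:340]]) if False else im
cv2.imwrite("pics/w2.png",im[:,:,::-1])
for t in viewer.trace(e,"level")[:3]:
    b=cv2.boxPoints(rect(t["pixels"])); print(t["score"],t["rect"]); print(np.round([w(e,*p,0.042) for p in b],3).tolist())
E
```

```text
0.0007946854459272349 0.0 [0.47609275 0.36404799 0.01275195]
0.93 [252.5, 263.7, 308.8, 277.4]
[[0.286, 0.277, 0.042], [0.301, 0.101, 0.042], [0.276, 0.099, 0.042], [0.261, 0.274, 0.042]]
0.81 [224.1, 174.9, 237.2, 213.5]
[[0.464, 0.377, 0.042], [0.589, 0.366, 0.042], [0.585, 0.331, 0.042], [0.459, 0.343, 0.042]]
0.25 [294.0, 116.4, 435.2, 212.4]
[[0.735, 0.168, 0.042], [0.791, -0.293, 0.042], [0.518, -0.314, 0.042], [0.465, 0.133, 0.042]]
```

View pics/w2.png

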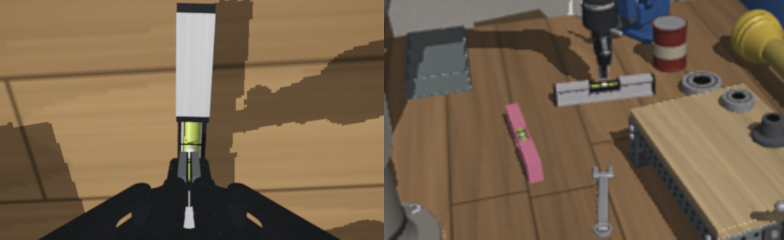

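```bash
python3 - <<'E'
from h import *
o=get_obs(); s=viewer.grab_frame("side"); d=viewer.grab_frame("wrist")
u=px(s,o["tcp_pos"]); print("tcp in side",u, "grasp", px(s,o["tcp_pos"]+[0,0,.019]),"wrist",px(d,o["tcp_pos"],o), "vial side",px(s,[.475,.36,.036]), px(s,[.475,.36,0]))
print("cam",c2w(s)[:3,3],[px(s,p) for p in [(.364,.372,0),(.587,.357,0),(.364,.372,.042),(.587,.357,.042)]])
a=cv2.resize(s["pixels"][130:210,240:340],(640,512),interpolation=cv2.INTER_CUBIC)[:, :420]
b=cv2.resize(d["pixels"][150:400,220:400],(369,512),interpolation=cv2.INTER_CUBIC)
cv2.imwrite("pics/c3.png",np.hstack([a,b])[:,:,::-1])
E
```

```text
tcp in side (np.float64(287.6013249288324), np.float64(178.40948677342294)) grasp (np.float64(287.2914523177057), np.float64(173.77910840044373)) wrist (np.float64(315.2540570776003), np.float64(236.57594080163713)) vial side (np.float64(287.1941565934728), np.float64(173.20247937771995)) (np.float64(287.78119131931595), np.float64(181.96238222679492))
cam [ 0.24730347 -0.8720214   0.74426993] [(np.float64(256.41961120669424), np.float64(185.1545974112371)), (np.float64(318.0858787415638), np.float64(177.59408575863893)), (np.float64(255.20905294444165), np.float64(174.85553277371372)), (np.float64(317.8965951752067), np.float64(167.43800260203102))]
```

View pics/c3.png

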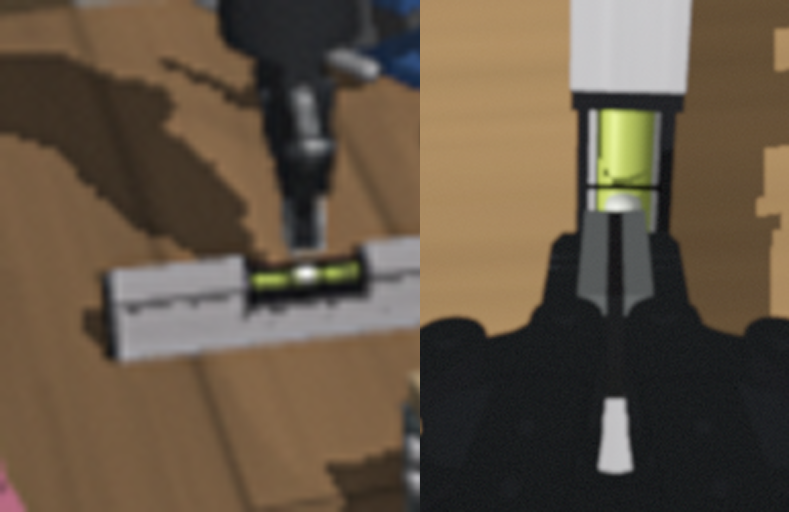

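```bash
python3 - <<'E'
from h import *
o=get_obs(); s=viewer.grab_frame("side"); d=viewer.grab_frame("wrist")
for h in (0,.01,.02,.03,.04,.05): print(h,np.round(px(s,o["tcp_pos"]+[0,0,h]),1),np.round(px(d,o["tcp_pos"]+[0,0,h],o),1))
E
```

```text
0 [287.6 178.4] [315.3 236.6]
0.01 [287.4 176. ] [315.3 243.9]
0.02 [287.3 173.5] [315.3 251.9]
0.03 [287.1 171.1] [315.4 260.9]
0.04 [286.9 168.6] [315.4 271. ]
0.05 [286.8 166.1] [315.4 282.3]
```

The side view shows the shut fingertips at about (288,168), just above the vial, where the calibration predicts the reported TCP at (288,178). The wrist picture agrees: the tips are about 40 mm higher than reported. The level hasn't moved. I'll open, go 40 mm lower while watching the force, and pinch.

Emit:
play_rows(
  commands=[
    [[-1,0,0,0,0],[-1,0,0,0,0],[-1,0,0,0,0],[-1,0,0,0,0],[-1,0,0,0,0],[-1,0,0,0,0],[-1,0,0,0.05,0],[-1,0,0,0.1,0],[-1,0,0,0.14,0],[-1,0,0,0.14,0]],
  ],
)

```text
clock: 4.17
tcp_pos: [0.4744, 0.3627, -0.0182]
orientation: [-0.084, -3.137, 0.004]
contact_force: [0.2, -0.1, 0.2]
grip_width: 0.0855
gripper_force: 0.0
```

```bash
python3 - <<'E'
from h import *
o=get_obs(); s=viewer.grab_frame("side"); d=viewer.grab_frame("wrist")
print(o["tcp_pos"],o["contact_force"],o["grip_width"])
a=cv2.resize(s["pixels"][130:210,240:340],(640,512),interpolation=cv2.INTER_CUBIC)[:, :420]
b=cv2.resize(d["pixels"][100:400,220:400],(369,512),interpolation=cv2.INTER_CUBIC)
cv2.imwrite("pics/c4.png",np.hstack([a,b])[:,:,::-1])
E
```

```text
[ 0.4743912   0.36270859 -0.01817525] [ 0.17873242 -0.14576416  0.22555044] 0.08554485585201595
```

View pics/c4.png

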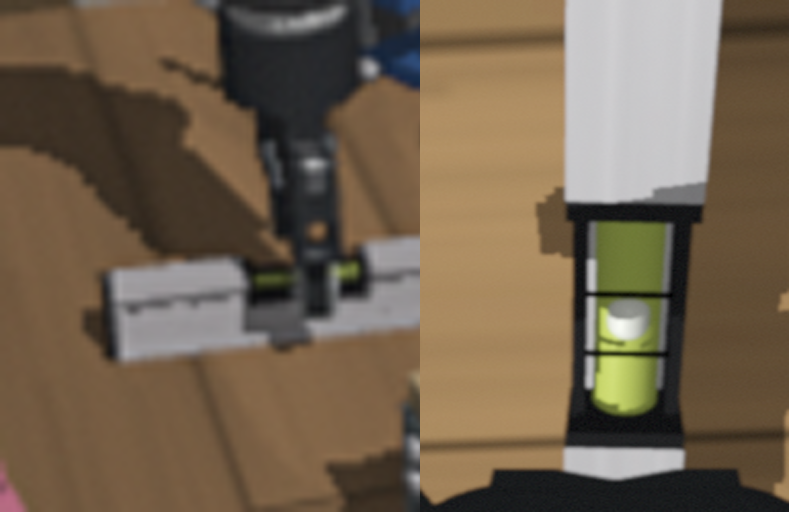

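The front finger now stands beside the level and the bubble is visible between its lines, so the 40 mm offset is confirmed. I go down another 10 mm and pinch.

Emit:
play_rows(
  commands=[
    [[-1,0,0,0.05,0],[-1,0,0,0.05,0],[1,0,0,0.05,0],[1,0,0,0.05,0],[1,0,0,0.05,0],[1,0,0,0.05,0],[1,0,0,0.05,0],[1,0,0,0.05,0],[1,0,0,0.05,0],[1,0,0,0.05,0]],
  ],
  grip_force=50,
)

```text
clock: 5.1
tcp_pos: [0.4763, 0.3645, -0.0251]
orientation: [0.084, 3.14, 0.001]
contact_force: [-0.7, 1.4, 5.2]
grip_width: 0.0252
gripper_force: 51.1
```

Emit:
play_rows(
  commands=[
    [[1,0,0,-0.1,0],[1,0,0,-0.3,0],[1,0,0,-0.5,0],[1,0,0,-0.7,0],[1,0,0,-0.9,0],[1,0,0,-1,0],[1,-0.04,-0.15,-1,0],[1,-0.08,-0.35,-1,0],[1,-0.13,-0.55,-1,0],[1,-0.18,-0.75,-1,0],[1,-0.225,-0.95,-1,0],[1,-0.225,-0.95,-1,0]],
  ],
)

```text
clock: 6.1
tcp_pos: [0.5115, 0.1604, 0.1738]
orientation: [-0.103, -3.139, 0.009]
contact_force: [-0.3, -1.3, -1.9]
grip_width: 0.0252
gripper_force: 50.0
```

Emit:
play_rows(
  commands=[
    [[1,-0.04,-0.15,0,0.07],[1,-0.08,-0.3,0,0.15],[1,-0.12,-0.5,0,0.23],[1,-0.16,-0.7,0,0.31],[1,-0.22,-0.85,0,0.39],[1,-0.22,-0.93,0,0.47],[1,-0.22,-0.93,0,0.55],[1,-0.22,-0.93,0,0.63],[1,-0.22,-0.93,0,0.71],[1,-0.22,-0.93,0,0.79],[1,-0.22,-0.93,0,0.87],[1,-0.22,-0.93,0,0.9]],
  ],
)

```text
clock: 7.1
tcp_pos: [0.5437, -0.0161, 0.1736]
orientation: [-2.11, -2.326, 0.003]
contact_force: [-0.6, 0.5, -2.9]
grip_width: 0.0252
gripper_force: 50.0
```

Emit:
play_rows(
  commands=[
    [[1,0,0,0,0],[1,0,0,0,0],[1,0,0,0,0]],
  ],
)

```text
clock: 7.35
tcp_pos: [0.5443, -0.0162, 0.174]
orientation: [-2.101, -2.335, 0.001]
contact_force: [-0.3, 0.3, -2.6]
grip_width: 0.0254
gripper_force: 50.1
```

```bash
python3 - <<'E'
from h import *
o=get_obs(); s=viewer.grab_frame("side"); d=viewer.grab_frame("wrist"); e=viewer.grab_frame("top")
print(o["tcp_pos"],o["contact_force"],o["moment"],o["grip_width"],R.from_rotvec(o["orientation"]).as_matrix().round(3).tolist(),o["joints"])
im=np.zeros((600,800,3),np.uint8)
a=cv2.resize(s["pixels"][130:310,270:470],(400,360),interpolation=cv2.INTER_CUBIC)
im[:360,:400]=a; im[:250,400:]=cv2.resize(d["pixels"],(400,250)); im[360:,:400]=cv2.resize(e["pixels"][100:220,270:470],(400,240)) 
cv2.imwrite("pics/c5.png",im[:,:,::-1])
t=viewer.trace(e,"level"); 
for q in t[:3]: print(q["score"],q["rect"],np.round([w(e,*p,0.24) for p in cv2.boxPoints(rect(q["pixels"]))],3).tolist())
E
```

```text
[ 0.54431929 -0.0161608   0.17401752] [-0.32561738  0.28509546 -2.61121057] [ 0.02897077 -0.0659087   0.03710421] 0.025377901345614136 [[-0.105, 0.994, -0.001], [0.994, 0.105, -0.0], [-0.0, -0.001, -1.0]] [-0.52496552  0.30861523  0.54168523  1.91651447 -0.19112584  0.96790356
  0.21063513]
0.84 [236.4, 266.2, 311.2, 278.6] [[0.284, 0.283, 0.24], [0.298, 0.091, 0.24], [0.274, 0.089, 0.24], [0.26, 0.281, 0.24]]
0.73 [311.5, 170.7, 388.9, 184.3] [[0.548, 0.094, 0.24], [0.568, -0.13, 0.24], [0.534, -0.132, 0.24], [0.514, 0.09, 0.24]]
```

View pics/c5.png

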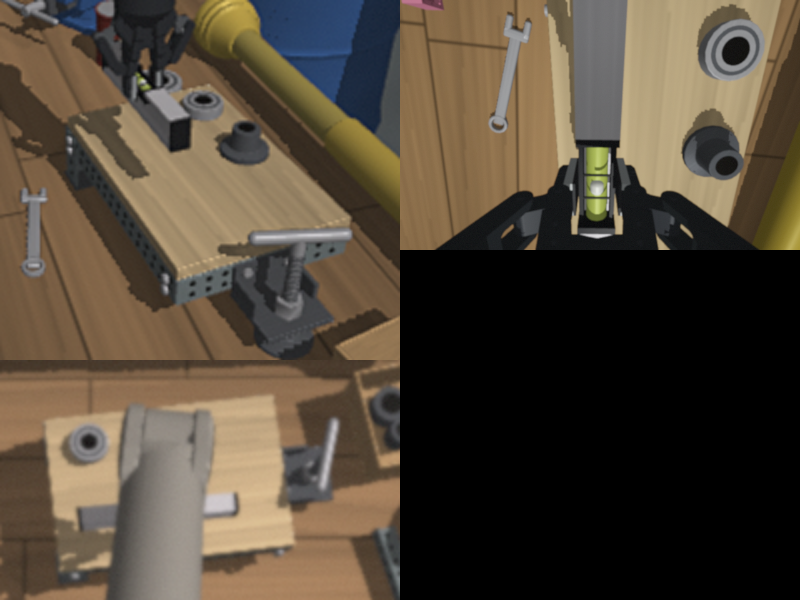

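The level hangs level over the front strip. The wrist view shows its bubble between the fingers at about (597,186), and the board below is clear. I lower it gently.

Emit:
play_rows(
  commands=[
    [[1,0,0,0.1,0],[1,0,0,0.2,0],[1,0,0,0.3,0],[1,0,0,0.37,0],[1,0,0,0.41,0],[1,0,0,0.43,0],[1,0,0,0.435,0],[1,0,0,0.435,0]],
  ],
)

```text
clock: 8.22
tcp_pos: [0.5452, -0.0164, 0.0878]
orientation: [2.103, 2.333, 0.001]
contact_force: [-0.1, -0.5, -2.3]
grip_width: 0.0254
gripper_force: 50.1
```

Emit:
play_rows(
  commands=[
    [[1,0,0,0.005,0],[1,0,0,0.01,0],[1,0,0,0.01,0],[1,0,0,0.01,0]],
  ],
)

```text
clock: 8.55
tcp_pos: [0.545, -0.0162, 0.0857]
orientation: [2.103, 2.333, 0.001]
contact_force: [-0.0, 0.2, -2.4]
grip_width: 0.0251
gripper_force: 50.1
```

Emit:
play_rows(
  commands=[
    [[1,0,0,0.005,0],[1,0,0,0.01,0],[1,0,0,0.01,0],[1,0,0,0.01,0]],
  ],
)

```text
clock: 8.88
tcp_pos: [0.5451, -0.0163, 0.0841]
orientation: [2.104, 2.333, 0.001]
contact_force: [-2.8, -0.2, 6.0]
grip_width: 0.0252
gripper_force: 51.0
```

Emit:
play_rows(
  commands=[
    [[1,0,0,0.005,0],[1,0,0,0.005,0],[1,0,0,0.005,0]],
  ],
)

```text
clock: 9.13
tcp_pos: [0.5451, -0.0163, 0.084]
orientation: [-2.104, -2.333, -0.002]
contact_force: [-6.1, 0.9, 15.9]
grip_width: 0.0252
gripper_force: 52.3
```

Emit:
play_rows(
  commands=[
    [[1,0,0,-0.007,0],[1,0,0,-0.007,0],[0.2,0,0,-0.007,0],[-0.2,0,0,-0.007,0],[-0.2,0,0,-0.007,0],[-0.2,0,0,-0.007,0],[-0.2,0,0,-0.1,0],[-0.2,0,0,-0.25,0],[-0.2,0,0,-0.45,0],[-0.2,0,0,-0.5,0],[-0.2,0,0,-0.5,0]],
  ],
)

```text
clock: 10.05
tcp_pos: [0.5474, -0.0164, 0.1858]
orientation: [2.101, 2.33, 0.009]
contact_force: [0.7, -0.3, -0.3]
grip_width: 0.0511
gripper_force: 0.0
```

Emit:
play_rows(
  commands=[
    [[-0.2,0,0,0,0],[-0.2,0,0,0,0],[-0.2,0,0,0,0],[-0.2,0,0,0,0],[-0.2,0,0,0,0],[-0.2,0,0,0,0]],
  ],
)

```text
clock: 10.55
tcp_pos: [0.5444, -0.0163, 0.1818]
orientation: [-2.103, -2.333, 0.001]
contact_force: [0.1, 0.4, -0.3]
grip_width: 0.0515
gripper_force: 0.0
```

```bash
python3 - <<'E'
from h import *
o=get_obs(); d=viewer.grab_frame("wrist"); e=viewer.grab_frame("top")
print(o["tcp_pos"],o["contact_force"],o["grip_width"],R.from_rotvec(o["orientation"]).as_matrix().round(3).tolist(),o["joints"])
for n in ("vial","bubble","level"):
  for t in viewer.trace(d,n)[:2]:
    b=t["rect"]; print(n,t["score"],b,w(d,(b[0]+b[2])/2,(b[1]+b[3])/2,.15,o)); 
    if n=="level":
      print(np.round([w(d,*p,.152,o) for p in cv2.boxPoints(rect(t["pixels"]))],3).tolist())
for t in viewer.trace(e,"t_bar")[:2]:
    b=cv2.boxPoints(rect(t["pixels"])); print(t["score"]); print(np.round([w(e,*p,0.16) for p in b],3).tolist())
save(d,"w6full.png"); 
im=np.zeros((600,800,3),np.uint8)
im[:400,:560]=cv2.resize(d["pixels"],(640,400))[:,40:600]
im[400:600,:]=cv2.resize(e["pixels"][110:210,270:470],(400,200)).repeat(2,1)[:,:800]
cv2.imwrite("pics/c6.png",im[:,:,::-1])
E
```

```text
[ 0.54441977 -0.01630991  0.18179575] [ 0.051477    0.35917989 -0.31173279] 0.05152657465337466 [[-0.103, 0.995, -0.001], [0.995, 0.103, -0.0], [-0.0, -0.001, -1.0]] [-0.5327919   0.30001863  0.55019774  1.90832852 -0.18619361  0.98455585
  0.20482492]
vial 0.83 [294.0, 32.8, 344.6, 354.4] [5.45255035e-01 6.09953319e-05 1.50000000e-01]
vial 0.83 [11.2, 0.0, 76.0, 17.4] [0.38067002 0.09116841 0.15      ]
bubble 0.57 [310.7, 191.3, 322.3, 210.2] [ 0.54394179 -0.0050237   0.15      ]
bubble 0.41 [232.4, 0.0, 603.1, 399.6] [0.61029436 0.00252048 0.15      ]
level 0.92 [11.5, 0.0, 78.3, 18.0] [0.3813714  0.09109142 0.15      ]
[[0.364, 0.093, 0.152], [0.4, 0.097, 0.152], [0.399, 0.089, 0.152], [0.363, 0.085, 0.152]]
level 0.89 [294.4, 30.1, 342.3, 353.2] [0.5444942  0.00132001 0.15      ]
[[0.533, -0.128, 0.152], [0.522, 0.095, 0.152], [0.547, 0.097, 0.152], [0.568, -0.126, 0.152]]
0.48
[[0.592, -0.24, 0.16], [0.701, -0.271, 0.16], [0.694, -0.298, 0.16], [0.585, -0.267, 0.16]]
```

View pics/c6.png

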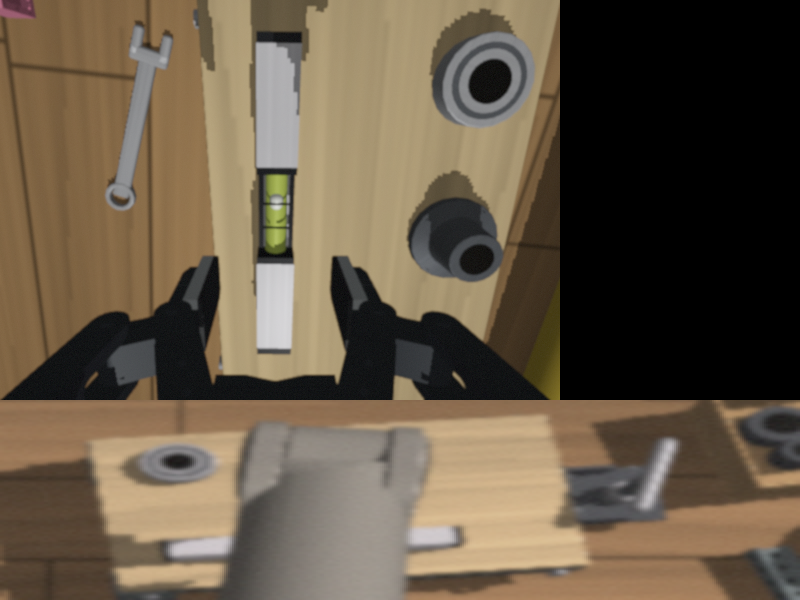

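The level stands on the clear strip (wrist image, x 295–343, y 30–353), with the bubble about 10 mm towards the plain legs. Now I go above the T-bar.

Emit:
play_rows(
  commands=[
    [[-0.2,-0.2,0.05,0,0],[-0.2,-0.4,0.1,0,0],[-0.2,-0.6,0.15,0,0],[-0.2,-0.8,0.2,0,0],[-0.2,-1,0.26,0,0]],
  ],
)

```text
clock: 11.27
tcp_pos: [0.6174, -0.2115, 0.1824]
orientation: [-2.103, -2.334, -0.0]
contact_force: [0.5, -0.0, 0.3]
grip_width: 0.0513
gripper_force: 0.0
```

Emit:
play_rows(
  commands=[
    [[-0.2,-0.2,0.05,0,-0.08],[-0.2,-0.325,0.09,0,-0.16],[-0.2,-0.325,0.09,0,-0.24],[-0.2,-0.325,0.09,0,-0.32],[-0.2,-0.325,0.09,0,-0.4],[-0.2,-0.325,0.09,0,-0.48],[-0.2,-0.325,0.09,0,-0.56],[-0.2,-0.325,0.09,0,-0.64],[-0.2,-0.325,0.09,0,-0.72],[-0.2,-0.325,0.09,0,-0.8],[-0.2,-0.325,0.09,0,-0.8],[-0.2,-0.325,0.09,0,-0.8]],
  ],
)

```text
clock: 12.27
tcp_pos: [0.6417, -0.2726, 0.1823]
orientation: [0.335, 3.124, 0.001]
contact_force: [-0.4, -0.5, 0.5]
grip_width: 0.0511
gripper_force: 0.0
```

```bash
python3 - <<'E'
from h import *
o=get_obs(); d=viewer.grab_frame("wrist"); e=viewer.grab_frame("top")
M=R.from_rotvec(o["orientation"]).as_matrix()
print(o["clock"],o["tcp_pos"],M.round(3).tolist(),o["joints"].round(2))
for t in viewer.trace(d,"t_bar")[:3]:
    print(t["score"],t["rect"],np.round([w(d,*p,.165,o) for p in cv2.boxPoints(rect(t["pixels"]))],3).tolist())
im=d["pixels"].copy()
p=px(d,o["tcp_pos"]+[0,0,.04],o); cv2.circle(im,(int(p[0]),int(p[1])),4,(255,0,0),1)
t=viewer.trace(e,"level")[:2]
for q in t: print(q["score"],q["rect"],np.round([w(e,*p,0.152) for p in cv2.boxPoints(rect(q["pixels"]))],3).tolist())
cv2.imwrite("pics/w7.png",im[:,:,::-1])
E
```

```text
12.2667 [ 0.64166271 -0.27261669  0.18233251] [[-0.977, 0.212, 0.0], [0.212, 0.977, 0.0], [0.0, 0.0, -1.0]] [ 0.13  0.53  0.27  1.52 -0.15  1.11  1.79]
0.56 [306.3, 133.8, 332.4, 299.9] [[0.693, -0.293, 0.165], [0.583, -0.265, 0.165], [0.586, -0.25, 0.165], [0.697, -0.275, 0.165]]
0.85 [237.3, 262.7, 311.0, 278.2] [[0.282, 0.304, 0.152], [0.3, 0.095, 0.152], [0.276, 0.093, 0.152], [0.258, 0.301, 0.152]]
0.79 [309.9, 176.4, 386.6, 191.4] [[0.548, 0.094, 0.152], [0.567, -0.129, 0.152], [0.534, -0.132, 0.152], [0.515, 0.091, 0.152]]
```

View pics/w7.png

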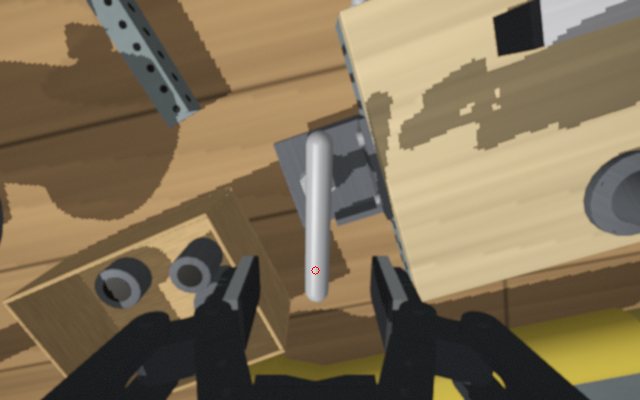

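The bar is in the wrist image from (318,137) to (317,298), running along the tool's x midway between the fingers. Its centre is near (0.640,-0.271). I go down and grip it.

Emit:
play_rows(
  commands=[
    [[-0.2,0.01,0.005,0.1,0.013],[-0.2,0.01,0.005,0.2,0.013],[-0.2,0.01,0.005,0.3,0.013],[-0.2,0.01,0.005,0.36,0.013],[-0.2,0.01,0.005,0.4,0.013],[-0.2,0.01,0.005,0.4,0.013],[1,0.01,0.005,0.4,0.013],[1,0.01,0.005,0.4,0.013],[1,0.01,0.005,0.4,0.013],[1,0.01,0.005,0.4,0.013],[1,0.01,0.005,0.4,0.013],[1,0.01,0.005,0.4,0.013]],
  ],
  grip_force=80,
)

```text
clock: 13.47
tcp_pos: [0.6411, -0.2705, 0.104]
orientation: [0.361, 3.118, 0.001]
contact_force: [-0.7, 2.8, 6.1]
grip_width: 0.0139
gripper_force: 78.1
```

Emit:
play_rows(
  commands=[
    [[1,0,0,0,0.06],[1,0,0,0,0.12],[1,0,0,0,0.18],[1,0,0,0,0.24],[1,0,0,0,0.3],[1,0,0,0,0.3]],
  ],
)

```text
clock: 13.97
tcp_pos: [0.6413, -0.2702, 0.1041]
orientation: [1.085, 2.946, 0.002]
contact_force: [-0.6, 3.0, 7.3]
grip_width: 0.0141
gripper_force: 78.7
```

```bash
python3 - <<'E'
from h import *
o=get_obs(); e=viewer.grab_frame("top")
print(o["contact_force"],o["moment"],o["tcp_pos"],o["orientation"],o["joints"].round(2))
for t in viewer.trace(e,"t_bar")[:2]: print(t["score"],t["rect"],np.round([w(e,*p,.16) for p in cv2.boxPoints(rect(t["pixels"]))],3).tolist())
E
```

```text
[-0.55618887  2.99606607  7.33592061] [ 0.74445766  0.20393915 -0.14930649] [ 0.6413023  -0.27018932  0.10407329] [1.08545881e+00 2.94594355e+00 2.09247569e-03] [ 0.06  0.62  0.37  1.6  -0.26  0.97  1.38]
0.17 [180.9, 134.9, 212.7, 169.3] [[0.646, 0.507, 0.16], [0.701, 0.455, 0.16], [0.619, 0.372, 0.16], [0.564, 0.424, 0.16]]
```

The moment about z is 0.15 N m, so the screw is turning. I continue to about 2.2 rad in all.

Emit:
play_rows(
  commands=[
    [[1,0,0,0,0.07],[1,0,0,0,0.14],[1,0,0,0,0.21],[1,0,0,0,0.28],[1,0,0,0,0.35],[1,0,0,0,0.42],[1,0,0,0,0.49],[1,0,0,0,0.56],[1,0,0,0,0.63],[1,0,0,0,0.7],[1,0,0,0,0.77],[1,0,0,0,0.84]],
  ],
)

```text
clock: 15.07
tcp_pos: [0.6423, -0.27, 0.1041]
orientation: [2.663, 1.664, 0.006]
contact_force: [2.3, 3.2, 5.1]
grip_width: 0.0138
gripper_force: 78.7
```

Emit:
play_rows(
  commands=[
    [[1,0,0,0,0.07],[1,0,0,0,0.14],[1,0,0,0,0.2],[1,0,0,0,0.26],[1,0,0,0,0.26],[1,0,0,0,0.26]],
  ],
)

```text
clock: 15.57
tcp_pos: [0.6425, -0.2701, 0.1041]
orientation: [2.943, 1.095, 0.006]
contact_force: [2.4, 3.2, 5.6]
grip_width: 0.0139
gripper_force: 78.8
```

```bash
python3 - <<'E'
from h import *
o=get_obs(); d=viewer.grab_frame("wrist")
print(o["contact_force"],o["moment"],o["tcp_pos"],R.from_rotvec(o["orientation"]).as_matrix().round(3).tolist(),o["joints"].round(2))
print([px(d,[.545,-.016,.147],o)])
for t in viewer.trace(d,"bubble")[:2]: print(t["score"],t["rect"])
E
```

```text
[2.35631319 3.2193857  5.62965764] [ 0.78180676 -0.38304494 -0.08636695] [ 0.64249033 -0.27014989  0.10408163] [[0.757, 0.654, 0.004], [0.654, -0.757, 0.0], [0.003, 0.002, -1.0]] [-0.2   0.73  0.8   1.62 -0.59  1.05 -0.08]
[(np.float64(-365.3890908041098), np.float64(55.24822804949076))]
```

Emit:
play_rows(
  commands=[
    [[-0.2,0,0,0,0],[-0.2,0,0,0,0],[-0.2,0,0,0,0],[-0.2,0,0,-0.1,0],[-0.2,0,0,-0.25,0],[-0.2,0,0,-0.4,0],[-0.2,0.03,-0.2,-0.4,0],[-0.2,0.06,-0.4,-0.4,0],[-0.2,0.06,-0.6,-0.4,0],[-0.2,0.06,-0.6,-0.4,0]],
  ],
)

```text
clock: 16.5
tcp_pos: [0.5657, -0.1652, 0.1802]
orientation: [-2.934, -1.098, 0.006]
contact_force: [0.4, -0.4, -0.1]
grip_width: 0.051
gripper_force: 0.0
```

Emit:
play_rows(
  commands=[
    [[-0.2,0,-0.2,0,0],[-0.2,0,-0.4,0,0],[-0.2,0,-0.6,0,0],[-0.2,0,-0.68,0,0],[-0.2,0,-0.68,0,0],[-0.2,0,-0.68,0,0],[-0.2,0,-0.68,0,0],[-0.2,0,-0.68,0,0]],
  ],
)

```text
clock: 17.17
tcp_pos: [0.4826, -0.0707, 0.1827]
orientation: [2.945, 1.091, 0.001]
contact_force: [0.1, 0.6, -0.9]
grip_width: 0.0513
gripper_force: 0.0
```

```bash
python3 - <<'E'
from h import *
o=get_obs(); d=viewer.grab_frame("wrist")
print(o["clock"],o["tcp_pos"])
np.savez("bub.npz",px=d["pixels"],pos=o["tcp_pos"],rv=o["orientation"])
for n in ("bubble","level"):
  for t in viewer.trace(d,n)[:2]: print(n,t["score"],t["rect"])
# rectify: top view on plane z=.147, rows along shelf y (up=+y), 4 px/mm
ex=np.array([.9947,.103,0]); ey=np.array([-.103,.9947,0]); c=np.array([.545,-.016,.147])
q=[(-1,1),(1,1),(1,-1),(-1,-1)]
src=np.float32([px(d,c+ex*a*.02+ey*b*.045,o) for a,b in q]); dst=np.float32([(160+a*160,360-b*360) for a,b in q])
im=cv2.warpPerspective(d["pixels"],cv2.getPerspectiveTransform(src,dst),(320,720),flags=cv2.INTER_CUBIC)
cv2.imwrite("pics/v1.png",cv2.resize(cv2.rotate(im[:,:,::-1],cv2.ROTATE_90_CLOCKWISE),(720,320)))
E
```

```text
17.1667 [ 0.48262032 -0.07066515  0.18269794]
bubble 0.73 [306.6, 76.5, 323.1, 96.4]
level 0.73 [161.6, 1.1, 466.1, 205.3]
level 0.62 [1.4, 138.1, 87.5, 220.7]
```

View pics/v1.png

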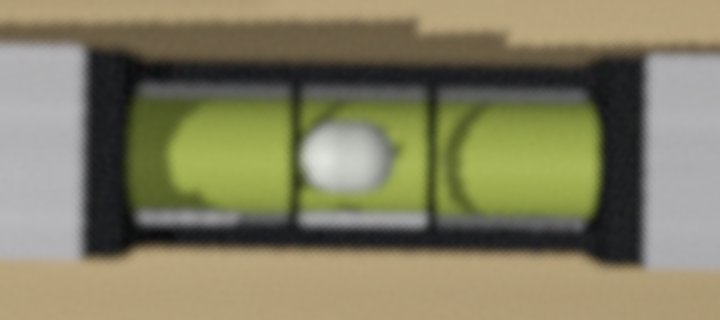

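The rectified vial shows its lines at x=296 and 432 and the bubble centred at about 346. That is 2.2 mm past the middle, towards the screw end. I check that it has settled and measure it by code.

Emit:
play_rows(
  commands=[
    [[-0.2,0,0,0,0],[-0.2,0,0,0,0],[-0.2,0,0,0,0],[-0.2,0,0,0,0],[-0.2,0,0,0,0],[-0.2,0,0,0,0],[-0.2,0,0,0,0],[-0.2,0,0,0,0]],
  ],
)

```text
clock: 17.98
tcp_pos: [0.4819, -0.0694, 0.1824]
orientation: [-2.945, -1.094, -0.0]
contact_force: [0.6, 0.8, -0.2]
grip_width: 0.0515
gripper_force: 0.0
```

```bash
cat >> h.py <<'E'
def bubble(name=None,c=(.545,-.016,.147)):
    o=get_obs(); d=viewer.grab_frame("wrist"); c=np.array(c)
    ex=np.array([.9947,.103,0]); ey=np.array([-.103,.9947,0]); q=[(-1,1),(1,1),(1,-1),(-1,-1)]
    src=np.float32([px(d,c+ex*b*.02+ey*a*.045,o) for a,b in q]); dst=np.float32([(360+a*360,160-b*160) for a,b in q])
    im=cv2.warpPerspective(d["pixels"],cv2.getPerspectiveTransform(src,dst),(720,320),flags=cv2.INTER_CUBIC)
    if name: cv2.imwrite("pics/"+name,im[:,:,::-1])
    hsv=cv2.cvtColor(im,cv2.COLOR_RGB2HSV)
    lab=cv2.connectedComponentsWithStats(((hsv[...,1]<70)&(hsv[...,2]>140)).astype(np.uint8))
    blobs=[(s[0],s[0]+s[2],s[1],s[1]+s[3]) for s in lab[2][1:] if 1500<s[4]<9000 and s[3]>40]
    g=im.mean(2)
    return o,blobs,g
E
python3 - <<'E'
from h import *
o,b,g=bubble("v2.png"); print(o["clock"],b)
for r0,r1 in((100,118),(195,208)):
    p=g[r0:r1].mean(0); print([ (x,round(p[x])) for x in range(200,520) if p[x]==p[max(0,x-20):x+21].min()])
E
```

```text
17.9833 [(np.int32(302), np.int32(391), np.int32(127), np.int32(198))]
[(250, 102), (294, 56), (356, 130), (396, 136), (432, 57), (467, 89)]
[(296, 52), (379, 111), (384, 111), (385, 111), (433, 49), (467, 72)]
```

Settled at -2.2 mm, so the screw should go back about 0.46 rad (26° anticlockwise). I return along the same path and regrip.

Emit:
play_rows(
  commands=[
    [[-0.2,0,0.2,0,0],[-0.2,0,0.4,0,0],[-0.2,0,0.6,0,0],[-0.2,0,0.68,0,0],[-0.2,0,0.68,0,0]],
  ],
)

```text
clock: 18.45
tcp_pos: [0.5724, -0.1766, 0.1825]
orientation: [2.943, 1.088, -0.0]
contact_force: [-0.1, -0.5, 0.0]
grip_width: 0.0514
gripper_force: 0.0
```

Emit:
play_rows(
  commands=[
    [[-0.2,-0.03,0.2,0,0],[-0.2,-0.06,0.4,0,0],[-0.2,-0.06,0.6,0,0],[-0.2,-0.06,0.6,0,0],[-0.2,-0.06,0.6,0.1,0],[-0.2,-0.06,0.6,0.2,0],[-0.2,-0.06,0.6,0.3,0],[-0.2,-0.06,0.6,0.37,0],[-0.2,-0.06,0.6,0.4,0],[-0.2,-0.06,0.6,0.4,0]],
  ],
)

```text
clock: 19.28
tcp_pos: [0.6391, -0.27, 0.1009]
orientation: [-2.943, -1.094, 0.003]
contact_force: [-0.6, -0.1, 0.8]
grip_width: 0.0509
gripper_force: 0.0
```

Emit:
play_rows(
  commands=[
    [[1,0,0,0,0],[1,0,0,0,0],[1,0,0,0,0],[1,0,0,0,0],[1,0,0,0,0],[1,0,0,0,-0.06],[1,0,0,0,-0.12],[1,0,0,0,-0.18],[1,0,0,0,-0.24],[1,0,0,0,-0.29],[1,0,0,0,-0.29],[1,0,0,0,-0.29]],
  ],
)

```text
clock: 20.28
tcp_pos: [0.6413, -0.2721, 0.104]
orientation: [2.621, 1.726, 0.003]
contact_force: [1.2, -2.0, 6.8]
grip_width: 0.0137
gripper_force: 78.9
```

Emit:
play_rows(
  commands=[
    [[-0.2,0,0,0,0],[-0.2,0,0,0,0],[-0.2,0,0,0,0],[-0.2,0,0,-0.1,0],[-0.2,0,0,-0.25,0],[-0.2,0,0,-0.4,0],[-0.2,0.15,-0.18,-0.4,-0.07],[-0.2,0.3,-0.36,-0.4,-0.14],[-0.2,0.45,-0.54,-0.4,-0.21],[-0.2,0.634,-0.752,-0.4,-0.28],[-0.2,0.634,-0.752,-0.4,-0.325],[-0.2,0.634,-0.752,-0.4,-0.325]],
  ],
)

```text
clock: 21.28
tcp_pos: [0.5486, -0.0881, 0.1813]
orientation: [-2.083, -2.343, -0.001]
contact_force: [-1.2, 1.0, -0.0]
grip_width: 0.0514
gripper_force: 0.0
```

Emit:
play_rows(
  commands=[
    [[-0.2,0,0,0,0],[-0.2,0,0,0,0],[-0.2,0,0,0,0],[-0.2,0,0,0,0],[-0.2,0,0,0,0],[-0.2,0,0,0,0],[-0.2,0,0,0,0],[-0.2,0,0,0,0],[-0.2,0,0,0,0],[-0.2,0,0,0,0],[-0.2,0,0,0,0],[-0.2,0,0,0,0]],
  ],
)

```text
clock: 22.28
tcp_pos: [0.5515, -0.0954, 0.1824]
orientation: [-2.1, -2.337, -0.0]
contact_force: [-0.1, 0.5, -1.0]
grip_width: 0.0512
gripper_force: 0.0
```

```bash
python3 - <<'E'
from h import *
o,b,g=bubble("v3.png"); print(o["clock"],o["tcp_pos"],R.from_rotvec(o["orientation"]).as_matrix().round(3).tolist(),o["joints"].round(2)); print(b)
for r0,r1 in((100,118),(195,208)):
    p=g[r0:r1].mean(0); print([ (x,round(p[x])) for x in range(200,520) if p[x]==p[max(0,x-20):x+21].min()])
E
```

```text
22.2833 [ 0.55146603 -0.09540791  0.18238927] [[-0.107, 0.994, -0.0], [0.994, 0.107, 0.0], [0.0, -0.0, -1.0]] [-0.47  0.35  0.67  1.88 -0.25  1.    0.42]
[(np.int32(319), np.int32(402), np.int32(128), np.int32(200))]
[(252, 96), (292, 50), (330, 115), (431, 53), (469, 79)]
[(222, 115), (294, 56), (323, 75), (431, 48)]
```

View pics/v3.png

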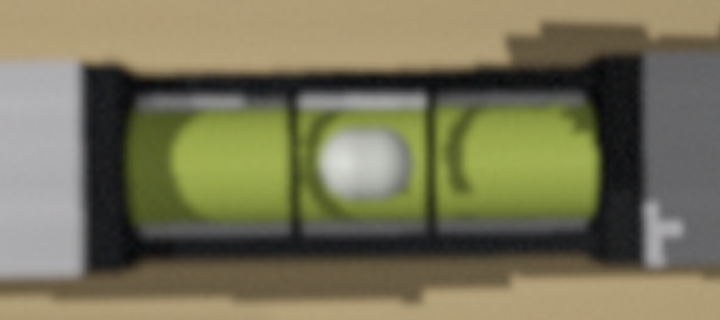

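The bubble is centred: it spans about 318–411 and the lines are at 293 and 431. Now I regrip the level and press.

Emit:
play_rows(
  commands=[
    [[-0.2,0.15,0,0,0],[-0.2,0.3,0.005,0,0],[-0.2,0.4,0.01,0,0],[-0.2,0.4,0.01,0,0],[-0.2,0.4,0.01,0,0],[-0.2,0.4,0.01,0.1,0],[-0.2,0.4,0.01,0.2,0],[-0.2,0.4,0.01,0.3,0],[-0.2,0.4,0.01,0.39,0],[-0.2,0.4,0.01,0.45,0],[-0.2,0.4,0.01,0.475,0],[-0.2,0.4,0.01,0.475,0]],
  ],
)

```text
clock: 23.33
tcp_pos: [0.5443, -0.0166, 0.0866]
orientation: [-2.101, -2.335, 0.003]
contact_force: [0.1, 0.1, -0.1]
grip_width: 0.0514
gripper_force: 0.0
```

Emit:
play_rows(
  commands=[
    [[0.1,0,0,0,0],[0.3,0,0,0,0],[0.4,0,0,0,0],[0.5,0,0,0,0],[0.6,0,0,0,0],[1,0,0,0,0],[1,0,0,0,0],[1,0,0,0,0]],
  ],
  grip_force=40,
)

```text
clock: 24.0
tcp_pos: [0.5458, -0.0159, 0.0885]
orientation: [2.1, 2.335, 0.002]
contact_force: [-0.7, -0.5, 5.9]
grip_width: 0.025
gripper_force: 39.4
```

Emit:
play_rows(
  commands=[
    [[1,0,0,0.002,0],[1,0,0,0.004,0],[1,0,0,0.004,0],[1,0,0,0.004,0],[1,0,0,0.004,0],[1,0,0,0.004,0]],
  ],
)

```text
clock: 24.5
tcp_pos: [0.5458, -0.0159, 0.0884]
orientation: [2.1, 2.336, 0.003]
contact_force: [-3.8, -0.9, 14.6]
grip_width: 0.0254
gripper_force: 40.6
```

Emit:
play_rows(
  commands=[
    [[1,0,0,0,0],[1,0,0,0,0],[1,0,0,0,0],[1,0,0,0,0],[1,0,0,0,0],[1,0,0,0,0],[1,0,0,0,0],[1,0,0,0,0],[1,0,0,0,0],[1,0,0,0,0],[1,0,0,0,0],[1,0,0,0,0]],
  ],
)

```text
clock: 25.5
tcp_pos: [0.5458, -0.0158, 0.0885]
orientation: [2.1, 2.336, 0.003]
contact_force: [-4.7, 0.3, 15.5]
grip_width: 0.0253
gripper_force: 40.6
```

Emit:
play_rows(
  commands=[
    [[1,0,0,0,0],[1,0,0,0,0],[1,0,0,0,0],[1,0,0,0,0],[1,0,0,0,0],[1,0,0,0,0]],
  ],
)

```text
clock: 26.0
tcp_pos: [0.5458, -0.0158, 0.0885]
orientation: [2.1, 2.336, 0.003]
contact_force: [-4.0, 0.2, 14.7]
grip_width: 0.0256
gripper_force: 40.6
```

```bash
python3 - <<'E'
from h import *
o,b,g=bubble("v4.png",(.5455,-.016,.147)); print(o["clock"],o["contact_force"],o["moment"],o["tcp_pos"]); print(b)
for r0,r1 in((100,118),(195,208)):
    p=g[r0:r1].mean(0); print([ (x,round(p[x])) for x in range(200,520) if p[x]==p[max(0,x-20):x+21].min()])
# vertical-plane parallax: shift per mm height
d=viewer.grab_frame("wrist"); save(d,"w8.png"); print(c2w(d,o)[:3,3])
E
```

```text
26.0 [-3.98930016  0.1926575  14.6919656 ] [-0.11616225  1.00291418 -0.15903949] [ 0.54577896 -0.01584138  0.08846483]
[(np.int32(329), np.int32(407), np.int32(127), np.int32(198))]
[(292, 62), (354, 150), (386, 105), (429, 48), (492, 108)]
[(293, 52), (344, 86), (429, 44), (463, 117), (502, 117)]
[0.53673198 0.0627515  0.27018364]
```

View pics/v4.png

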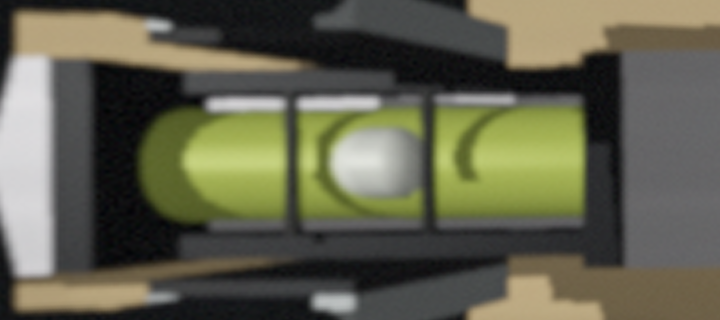

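Held and pressed at 14.7 N, the bubble appears 1.9 mm off-centre. The oblique view showed the same shift when the level stood flat on the bench, about 1.8 mm, so the true place is about 0. The earlier view from straight above also showed it centred.

```bash
python3 -c "
from bench import r
print(r.hand_in())"
```

```text
the job is handed in; nothing more can be done
None
```

The job is handed in: the level lies lengthwise on the front strip, the bubble was measured within about 0.3 mm of centre after turning the T-bar, and the arm is holding the level down with about 15 N.

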